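Museum-shop demo: set out the tasting cup, fit the grinder lid and hold it at the run mark

ROBOT

A 7-joint arm with a two-finger parallel gripper is mounted at the origin on the work surface. World frame = base frame: x ahead of the robot, y to its left, z up, the work surface at z = 0. Lengths are in m, angles in rad, forces in N, time in s.
With the tool pointing down it reaches from about 0.4 to 0.85 m from the base axis. Payload 10.4 kg.
Tool frame: the origin (TCP) lies midway between the tips of the shut fingers; the grasp point (between the pads) lies 19 mm behind it; z points along the fingers, y is the line along which they close (so a half turn about z gives the same grasp; the last joint's range is limited). The gripper opens to 87 mm and grips with 3 to 60 N. Pads are 19 mm wide; open, the fingers measure 117 mm over their backs; the gripper's body (75 mm by 190 mm) begins 51 mm behind the grasp point.
Start: joints at [-1.324, 0.332, -0.065, 1.46, 0.022, 1.35, -0.088], TCP at [0.167, 0.602, 0.223] pointing down, gripper open.
Joint ranges: [-2.6, 2.6], [-0.5, 2.12], [-1.47, 1.34], [0.16, 2.42], [-1.27, 4.41], [0.06, 2.06], [-2.6, 2.6]. Speed limits (rad/s): [2.22, 2.22, 2.79, 2.79, 3.14, 3.14, 3.14].

INTERFACE

Orientations are given as a unit quaternion [w, x, y, z].
In Python, from rig import readout, eyes, job_done gives the robot as it stands.
- The arm moves only by the tool apply_moves, never from a script. Its argument "series" is a list of rows, each an object with "jaw": the finger opening in mm, from 0 to 87; "delta_pos": the shift along the tool's x, y, z in mm, a list of three; "spin": the turn about the tool's z in degrees. In form: [{"jaw": jaw, "delta_pos": [x, y, z], "spin": spin}, ...]. A call has exactly 8 rows; each row shifts and turns the commanded pose from where the row before left it, along the tool's axes as they then stand; what a row does not reach is not made up. A row lasts 1/10 s, in which the tool goes at most 50 mm and 8.59 degrees, less where a joint would pass 70% of its speed; a pose out of reach is approached as far as the arm can. A call is refused whole if a number of a shift passes 50 or a number of a turn 8.59, either way. A call with a gripper value outside its range is refused whole. The fingers move at their own pace and stop on an object; "newtons" is the grip in N (left out, the last holds). Time passes only in rows, so rows that do not move let the fingers close, or fill a call up. It gives the time, the measured TCP pose, the force, the opening and the grip force at its end, in the units of the state.
- readout.get_obs(): the state, without advancing time (a new reading comes with each control period).
- eyes.read_camera(name): name is "scene" or "top" or "wrist"; returns the picture (420x560x3 uint8, red, green, blue); there is no depth.
- eyes.calibration(name): a dict with "fx", "fy", "cx", "cy" (pixels), "camera_from_world" (4x4, takes a point from world to camera coordinates); the wrist camera has in their place "T_tool_cam" (4x4, takes a point from camera to tool coordinates, whose origin is the TCP and whose axes are the flange's). Camera axes: x right, y down, z forward; pixel columns grow to the right and rows downward; lengths in m; the calibration is good to about 2 mm. A picture is of the moment at which its call begins: read the wrist's pose just before it. calibration takes no time and is no camera call.
- job_done(): hands the job in; it is judged then, once.
The state is a dict: "time": time; "joint_pos": joint angles; "qd": joint speeds; "joint_torque": joint torques, N m; "position": TCP position; "tcp_rot": TCP orientation; "ft_force": force on the tool from outside, world axes, zero at the start; "torque": the same for the moment, N m; "width": finger opening in m; "finger_force": force on a finger pad.
Only numpy, scipy, OpenCV 4.12 (cv2) and the standard library are available. Lean on these libraries where they do the work, as an engineer would, in place of code of your own. Each camera call takes 0.05 s, during which the arm holds its last target. There are 200 camera calls.

TASK

First stand the orange tasting cup midway between the grinder and the yellow tin and let go of it. Then fit the blue bayonet lid fully down into the grinder, twist it clockwise (seen from above) against its spring to the orange run mark, halfway to the red lock mark and short of the click, and finish while still holding it there, or it springs back. Leave the tin, jar, mug and gift box where they are.

Things in the scene. Friction and masses are not known exactly. Their poses are not given: they have to be found in the camera images.
- grinder: Fixed grinder: black foot 112 mm across to 30 mm high, white upper part 96 mm across, open on top, rim 90 mm above the table. Origin: centre of its underside on the table; z up, x through its two lug notches (half-turn symmetric). Tin and jar stand one on each side along its y axis (either way round), within 8 mm of that axis, 215 to 235 mm between centres.
- mouth (a point): Centre of the grinder's mouth at rim height. A steel flange, flush with the rim, 7 mm thick, has a hole 56 mm across, widened to 76 mm by two notches 34 degrees wide, at the grinder's +x and -x. Rim marks, two of each, half a turn apart: black at the notches (lid goes in), orange 50 degrees clockwise (run), red 100 degrees clockwise (lock).
- lid: Loose blue bayonet lid, about 140 g, standing on its grey plug (52 mm across, 16 mm long). Origin: centre of the plug's underside; z up. Two lugs at the plug's foot along +x and -x: 13 mm wide, 6 mm high, tips 34 mm from the axis. Disc 80 mm across at z = 16 to 22 mm, white pointers at +x and -x. Half-turn symmetric. Fully in, the disc rests on the rim and the origin is 74 mm above the table.
- lid_grip (a point): Middle of the lid's grip bar, on the axis, 36 mm above the lid's origin. Bar: 50 mm long along the lid's x, 22 mm wide along y, from z = 22 to 50 mm. The lid enters straight down with its x along the grinder's x, either way round (play 2 mm, 4 degrees), then turns clockwise, lugs under the flange; from about 0.08 rad against a spring of 0.06 N m, rising to 0.16 N m at the run mark.
- run_switch (a joint): Hidden sprung switch in the grinder, pushed by the lid's lugs: 0 at rest, grows (rad) as the lid is twisted clockwise; it is the lid's turn from the notches less about 0.08 rad of play. Run mark: lid 0.87 rad, switch 0.79. The lock is felt from 1.1 rad of lid turn and clicks at about 1.4 (switch 1.33). Springs back to 0 when the lid is let go.
- cup: Loose orange tasting cup, open on top, about 120 g, 70 mm high, 58 mm across at the rim and somewhat narrower at the foot, walls 4 mm. Origin: centre of its underside; z up.
- tin: Yellow closed tin, upright, 70 mm across and 85 mm high, beside the grinder (left or right of it). Origin: centre of its underside. Leave it where it is.
- jar: Green glass jar with a steel cap, 66 mm across and 85 mm high, on the grinder's other side. Origin: centre of its underside. Leave it where it is.
- mug: White mug with a handle, 80 mm across and 90 mm high, at the left of the table. Origin: centre of its underside. Leave it.
- giftbox: Red gift box, 90 x 140 x 60 mm, at the right of the table. Origin: centre of its underside. Leave it.
Mind the look-alikes: they are no part of the job. Leave any purple or turquoise look-alike of the tin alone. Of the things that look like the cup, take the one that is farthest to the robot's left at the start.

How it is judged:
On the way, in this order (a step that is already met when the one before it is completed fails the run):
1. the cup stands upright and released midway between the grinder and the tin (horizontal distance between cup and grinder below 0.132 m and horizontal distance between cup and tin below 0.132 m and x of cup in the frame of grinder between -0.03 and 0.03 m and angle between cup's own z axis and vertical below 0.1 rad and height (world z) of cup below 0.006 m and contact force between the fingers and cup below 0.1 N), for 0.2 s.
2. the lid is fully down in the grinder (horizontal distance between lid and grinder below 0.006 m and z of lid in the frame of grinder below 0.077 m and angle between lid's own z axis and vertical below 0.06 rad), for 0.1 s.
At the end, for the whole second after the job is handed in: Cup upright on the table, released, within 132 mm of the grinder's and the tin's centres and 30 mm of the grinder's y axis. Lid fully down (3 mm), centred (6 mm), level; switch still at 0.58 to 1.0 rad; the fingers hold the lid (all of step 1 and all of step 2 and value of joint run_switch between 0.58 and 1 rad and velocity of joint run_switch between -0.15 and 0.15 rad/s and contact force between the fingers and lid above 1.5 N); the arm keeps its last pose, push and grip.
It fails at once if the lid was turned into the lock click (value of joint run_switch above 1.3 rad).
It fails at once if a bystander was moved more than 20 mm (distance of any of tin, jar, mug, giftbox from where it was at the start of the episode above 0.02 m).
It also fails if it takes over 58 s, if anything falls off the work surface, if the arm or the gripper's body presses on something with over 40 N, if the wrist force passes 120 N, or if a joint passes its speed limit or range.

## Working session

There is one attempt and no reset: what is moved stays moved. The work goes in short steps, Python scripts to look and compute and a tool call to move; the robot and the scene stay as the last step left them, time stands still between calls to the robot, and variables do not carry over. Pictures are saved under pics/ and viewed, at most 10 in all, crops included, and the job is handed in when it is done.

Besides the shell and the picture viewer there is one more tool, called after "Call:" by a JSON object that holds its "api" and its "payload". apply_moves: Moves the arm, as the interface text tells. Its arguments: {"type":"object","properties":{"series":{"type":"array"},"newtons":{"type":"number"}},"required":["series"]}

```bash
mkdir -p pics; ls; python3 - <<'E'
from rig import readout, eyes
import cv2, numpy as np
o=readout.get_obs()
for k,v in o.items(): print(k,np.round(v,4).tolist())
for n in ("top","scene"):
    im=eyes.read_camera(n); cv2.imwrite(f"pics/{n}0.png",im[:,:,::-1])
    c=eyes.calibration(n); print(n,{k:np.round(v,4).tolist() for k,v in c.items()})
c=eyes.calibration("wrist"); print({k:np.round(v,4).tolist() for k,v in c.items()})
E
```

```text
pics
time 0.0
joint_pos [-1.3236, 0.3329, -0.0647, 1.461, 0.0216, 1.3499, -0.0885]
qd [-0.0012, 0.0001, -0.0015, -0.0002, -0.0024, -0.0009, 0.0005]
joint_torque [0.0003, -62.326, 0.0245, -38.9896, -0.0614, 0.0397, 0.0002]
position [0.1665, 0.602, 0.2218]
tcp_rot [-0.0001, 0.1345, 0.9909, -0.0007]
ft_force [0.7064, -0.5416, 1.0461]
torque [-0.0269, -0.0633, 0.0138]
finger_force 0.0
width 0.0869
top {'fx': 469.3106, 'fy': 469.3106, 'cx': 279.7187, 'cy': 208.8872, 'camera_from_world': [[-0.0169, -0.9997, -0.0153, 0.0339], [-0.999, 0.0176, -0.041, 0.5731], [0.0413, 0.0146, -0.999, 1.516], [0.0, 0.0, 0.0, 1.0]]}
scene {'fx': 536.1787, 'fy': 536.1787, 'cx': 278.0414, 'cy': 210.6595, 'camera_from_world': [[0.6657, 0.746, -0.0156, -0.3888], [0.6188, -0.5636, -0.5472, -0.322], [-0.417, 0.3546, -0.8369, 2.0505], [0.0, 0.0, 0.0, 1.0]]}
{'fx': 314.8627, 'fy': 314.8627, 'cx': 287.1023, 'cy': 209.9609, 'T_tool_cam': [[-0.0015, -0.9664, -0.2572, 0.0694], [1.0, -0.0016, 0.0002, 0.001], [-0.0006, -0.2572, 0.9664, -0.1622], [0.0, 0.0, 0.0, 1.0]]}
```

View pics/top0.png

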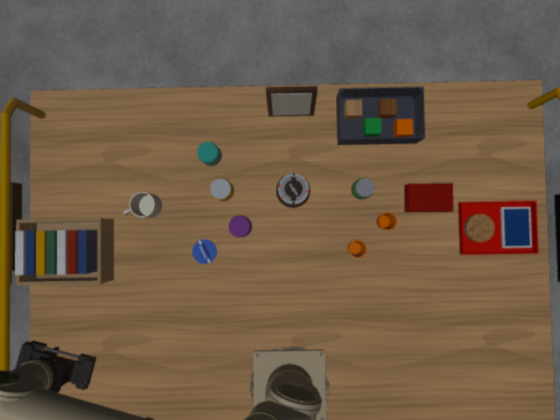

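View pics/scene0.png

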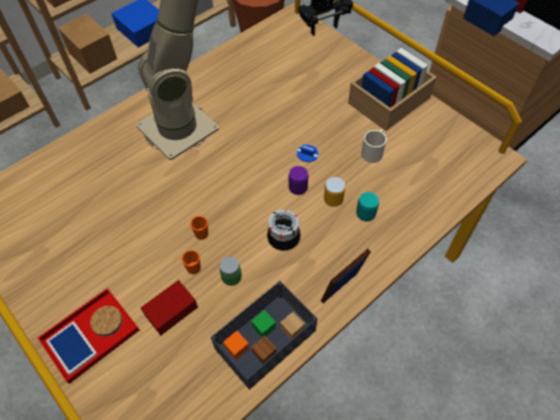

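The top view shows the grinder at (293,190), with the tin (yellow side, steel top) to its left at (221,189) and the jar to its right at (363,188). The lid is at (204,251), and the purple and turquoise decoys are at (240,226) and (208,152). Cup candidates are the orange cups at (356,248) and (386,221). The orange block in the tray at (404,127) is not a cup. The robot's left is the image left, so I take (356,248). Next: a close crop and measurements.

```bash
cat > h.py <<'E'
from rig import readout, eyes
import cv2, numpy as np
from scipy.spatial.transform import Rotation as R
def cam(n):
    c=eyes.calibration(n); K=np.array([[c['fx'],0,c['cx']],[0,c['fy'],c['cy']],[0,0,1]])
    if n!="wrist": return K,np.array(c['camera_from_world'])
    o=readout.get_obs(); q=o['tcp_rot']; T=np.eye(4)
    T[:3,:3]=R.from_quat([q[1],q[2],q[3],q[0]]).as_matrix(); T[:3,3]=o['position']
    return K,np.linalg.inv(T@np.array(c['T_tool_cam']))
def ray(K,M,px,z):
    d=M[:3,:3].T@np.linalg.inv(K)@[px[0],px[1],1]; o=-M[:3,:3].T@M[:3,3]
    return o+d*(z-o[2])/d[2]
def proj(K,M,p):
    v=K@(M[:3,:3]@np.asarray(p)+M[:3,3]); return v[:2]/v[2]
E
python3 - <<'E'
from h import *
im=cv2.imread("pics/top0.png"); K,M=cam("top")
cr=cv2.resize(im[140:275,180:400],None,fx=3.6,fy=3.6,interpolation=cv2.INTER_CUBIC); cv2.imwrite("pics/crop0.png",cr)
for n,px,z in [("grinder",(293,188),.09),("tin",(221,188.5),.085),("jar",(364,187.5),.085),("lid",(204,251),.022),("cupA",(356,248),.07),("cupB",(386,221),.07),("purple",(240,226),.085),("mug",(143,205),.09)]:
    p=ray(K,M,px,z); print(n,np.round(p,3), "r",round(np.hypot(*p[:2]),3))
E
```

```text
grinder [ 0.634 -0.019  0.09 ] r 0.635
tin [0.637 0.205 0.085] r 0.669
jar [ 0.632 -0.239  0.085] r 0.676
lid [0.441 0.271 0.022] r 0.518
cupA [ 0.445 -0.212  0.07 ] r 0.493
cupB [ 0.528 -0.308  0.07 ] r 0.611
purple [0.52  0.147 0.085] r 0.54
mug [0.59  0.447 0.09 ] r 0.74
```

View pics/crop0.png

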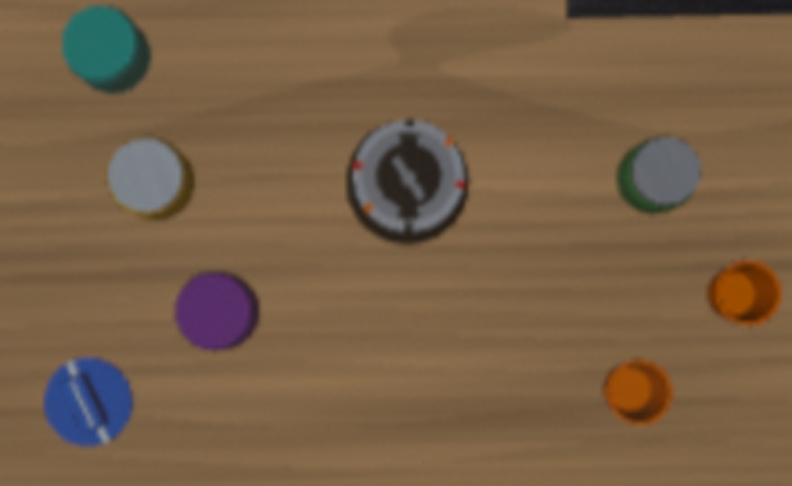

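The crop confirms the picks. The grinder has black notch marks at crop (410,122) and (408,228), and the lid bar runs from (71,367) to (105,436). The chosen cup is at crop (638,391), left of the other one at (745,292). I'll move to a point where the wrist camera sees everything.

```bash
cat >> h.py <<'E'
def plan(pos,yaw_deg,n):
    "rows: shift in tool axes (mm) then spin (deg), tool pointing down"
    o=readout.get_obs(); q=o['tcp_rot']; m=R.from_quat([q[1],q[2],q[3],q[0]]).as_matrix()
    p=np.array(o['position']); y0=np.degrees(np.arctan2(m[1,0],m[0,0])); dy=(yaw_deg-y0+180)%360-180
    print("from",np.round(p,4),"yaw",round(y0,2),"tilt z",np.round(m[:,2],4),"dyaw",round(dy,2),"j",np.round(o['joint_pos'],2),"t",round(o['time'],2),"F",np.round(o['ft_force'],1))
    d=(np.array(pos)-p)*1000/n
    for i in range(n):
        a=np.radians(y0+dy*i/n); c,s=np.cos(a),np.sin(a)
        print(np.round([d[0]*c+d[1]*s, d[0]*s-d[1]*c, -d[2]],1), round(-dy/n,2))
E
python3 -c "
from h import *
plan((.5,.10,.30),90,16)"
```

```text
from [0.1665 0.6021 0.2219] yaw 164.54 tilt z [-3.0e-04 -1.2e-03 -1.0e+00] dyaw -74.54 j [-1.32  0.33 -0.06  1.46  0.02  1.35 -0.09] t 0.1 F [ 0.2 -0.5 -0.5]
[-28.5 -24.7  -4.9] 4.66
[-30.4 -22.3  -4.9] 4.66
[-32.1 -19.8  -4.9] 4.66
[-33.6 -17.1  -4.9] 4.66
[-34.8 -14.3  -4.9] 4.66
[-35.9 -11.4  -4.9] 4.66
[-36.7  -8.5  -4.9] 4.66
[-37.3  -5.5  -4.9] 4.66
[-37.6  -2.4  -4.9] 4.66
[-37.7   0.6  -4.9] 4.66
[-37.5   3.7  -4.9] 4.66
[-37.1   6.7  -4.9] 4.66
[-36.4   9.7  -4.9] 4.66
[-35.5  12.6  -4.9] 4.66
[-34.3  15.5  -4.9] 4.66
[-33.   18.2  -4.9] 4.66
```

Call:
{"api": "apply_moves", "payload": {"series": [{"jaw": 87,"delta_pos": [-28,-25,-5],"spin": 4.7},{"jaw": 87,"delta_pos": [-30,-22,-5],"spin": 4.7},{"jaw": 87,"delta_pos": [-32,-20,-5],"spin": 4.7},{"jaw": 87,"delta_pos": [-34,-17,-5],"spin": 4.7},{"jaw": 87,"delta_pos": [-35,-14,-5],"spin": 4.7},{"jaw": 87,"delta_pos": [-36,-11,-5],"spin": 4.7},{"jaw": 87,"delta_pos": [-37,-8,-5],"spin": 4.7},{"jaw": 87,"delta_pos": [-37,-5,-5],"spin": 4.7}]}}

```text
time: 0.9
position: [0.3341, 0.3503, 0.2625]
tcp_rot: [-0.0, 0.448, 0.894, -0.0]
ft_force: [0.6, 0.6, -0.2]
width: 0.0872
finger_force: 0.0
```

Call:
{"api": "apply_moves", "payload": {"series": [{"jaw": 87,"delta_pos": [-38,-2,-5],"spin": 4.7},{"jaw": 87,"delta_pos": [-38,0,-5],"spin": 4.7},{"jaw": 87,"delta_pos": [-38,4,-5],"spin": 4.7},{"jaw": 87,"delta_pos": [-37,7,-5],"spin": 4.7},{"jaw": 87,"delta_pos": [-36,10,-5],"spin": 4.7},{"jaw": 87,"delta_pos": [-35,13,-5],"spin": 4.7},{"jaw": 87,"delta_pos": [-34,15,-5],"spin": 4.7},{"jaw": 87,"delta_pos": [-33,18,-5],"spin": 4.1}]}}

```text
time: 1.7
position: [0.4992, 0.0985, 0.3026]
tcp_rot: [-0.0, 0.709, 0.706, -0.0]
ft_force: [-0.1, 0.6, -0.4]
width: 0.0867
finger_force: 0.0
```

Call:
{"api": "apply_moves", "payload": {"series": [{"jaw": 87,"delta_pos": [0,0,0],"spin": 0},{"jaw": 87,"delta_pos": [0,0,0],"spin": 0},{"jaw": 87,"delta_pos": [0,0,0],"spin": 0},{"jaw": 87,"delta_pos": [0,0,0],"spin": 0},{"jaw": 87,"delta_pos": [0,0,0],"spin": 0},{"jaw": 87,"delta_pos": [0,0,0],"spin": 0},{"jaw": 87,"delta_pos": [0,0,0],"spin": 0},{"jaw": 87,"delta_pos": [0,0,0],"spin": 0}]}}

```text
time: 2.5
position: [0.4987, 0.1, 0.3025]
tcp_rot: [-0.0, 0.707, 0.707, 0.0]
ft_force: [-0.5, -0.2, 1.5]
width: 0.0869
finger_force: 0.0
```

```bash
python3 - <<'E'
from h import *
K,M=cam("wrist"); im=eyes.read_camera("wrist"); cv2.imwrite("pics/w1.png",im[:,:,::-1]); np.save("w1M.npy",M)
o=readout.get_obs(); print(o['position'],o['tcp_rot'],np.round(o['joint_pos'],2))
for p in [(.634,-.019,.09),(.637,.205,.085),(.441,.271,.022),(.445,-.212,.07)]: print(np.round(proj(K,M,p)))
E
```

```text
[0.49868185 0.09999368 0.302533  ] [-5.42525222e-05  7.07398004e-01  7.06815436e-01  2.91267701e-05] [-0.76  0.02  0.48  1.66 -0.01  1.46 -0.27]
[390. 277.]
[407.  95.]
[241.  46.]
[252. 387.]
```

View pics/w1.png

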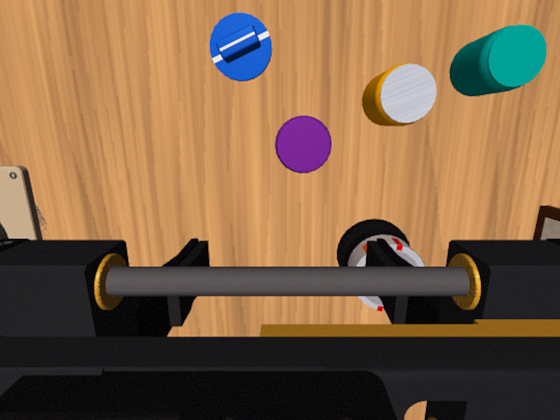

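The wrist view shows the lid disc at (241,47) and the tin top at (408,95), both within about 1 px of the predictions from the top camera. The grinder at (390,275) is partly hidden by the gripper. I'll refine the cup and lid by colour and plan the move to the cup.

```bash
python3 - <<'E'
from h import *
def blob(im,lo,hi,roi):
    x0,y0,x1,y1=roi; m=cv2.inRange(cv2.cvtColor(im,cv2.COLOR_BGR2HSV)[y0:y1,x0:x1],lo,hi)
    c=max(cv2.findContours(m,cv2.RETR_EXTERNAL,cv2.CHAIN_APPROX_NONE)[0],key=cv2.contourArea)
    e=cv2.fitEllipse(cv2.convexHull(c)); return np.array(e[0])+[x0,y0],e[1]
t=cv2.imread("pics/top0.png"); K,M=cam("top")
px,s=blob(t,(5,150,60),(20,255,255),(335,230,374,265)); print("cup",px,s,ray(K,M,px,.07))
px,s=blob(t,(105,120,60),(125,255,255),(185,235,225,268)); print("lid top",px,s,ray(K,M,px,.022))
w=cv2.imread("pics/w1.png"); Kw,_=cam("wrist"); Mw=np.load("w1M.npy")
px,s=blob(w,(105,120,60),(125,255,255),(195,0,285,95)); lid=ray(Kw,Mw,px,.022); print("lid wrist",px,s,lid)
wh=cv2.inRange(cv2.cvtColor(w,cv2.COLOR_BGR2HSV),(0,0,200),(180,60,255))
ys,xs=np.nonzero(wh[5:90,200:285]); P=np.array([ray(Kw,Mw,(x+200,y+5),.022)[:2] for x,y in zip(xs,ys)])
r=np.hypot(*(P-lid[:2]).T); k=(r>.029)&(r<.042)
for sg in (1,-1):
    kk=k&(sg*(P-lid[:2])[:,1]>0); print("pointer",kk.sum(),P[kk].mean(0))
d=P[k&((P-lid[:2])[:,1]>0)].mean(0)-P[k&((P-lid[:2])[:,1]<0)].mean(0); print("lid x angle",np.degrees(np.arctan2(d[1],d[0])))
plan((.445,-.212,.30),90,8)
E
```

```text
cup [356.92051888 248.50304031] (18.80669593811035, 19.482009887695312) [ 0.44353317 -0.21515443  0.07      ]
lid top [204.03622818 251.11836052] (22.7266902923584, 23.388416290283203) [0.4409421  0.27063743 0.022     ]
lid wrist [240.19573212  46.26980209] (60.92929458618164, 68.02747344970703) [0.44021634 0.27014366 0.022     ]
pointer 44 [0.47154094 0.28372028]
pointer 44 [0.40906669 0.25583138]
lid x angle 24.056287357514545
from [0.4987 0.1    0.3025] yaw 89.95 tilt z [-0.e+00  1.e-04 -1.e+00] dyaw 0.05 j [-0.76  0.02  0.48  1.66 -0.01  1.46 -0.27] t 2.55 F [ 0.3 -0.2  0.1]
[-39.   -6.7   0.3] -0.01
[-39.   -6.7   0.3] -0.01
[-39.   -6.7   0.3] -0.01
[-39.   -6.7   0.3] -0.01
[-39.   -6.7   0.3] -0.01
[-39.   -6.7   0.3] -0.01
[-39.   -6.7   0.3] -0.01
[-39.   -6.7   0.3] -0.01
```

Call:
{"api": "apply_moves", "payload": {"series": [{"jaw": 87,"delta_pos": [-39,-7,0],"spin": 0},{"jaw": 87,"delta_pos": [-39,-7,0],"spin": 0},{"jaw": 87,"delta_pos": [-39,-7,0],"spin": 0},{"jaw": 87,"delta_pos": [-40,-7,0],"spin": 0},{"jaw": 87,"delta_pos": [-40,-7,0],"spin": 0},{"jaw": 87,"delta_pos": [-39,-7,0],"spin": 0},{"jaw": 87,"delta_pos": [-39,-7,0],"spin": 0},{"jaw": 87,"delta_pos": [-40,-6,0],"spin": 0}]}}

```text
time: 3.35
position: [0.4428, -0.2165, 0.3027]
tcp_rot: [0.0, 0.707, 0.707, 0.001]
ft_force: [0.2, 0.0, -0.2]
width: 0.0873
finger_force: 0.0
```

Call:
{"api": "apply_moves", "payload": {"series": [{"jaw": 87,"delta_pos": [0,0,20],"spin": 0},{"jaw": 87,"delta_pos": [0,0,20],"spin": 0},{"jaw": 87,"delta_pos": [0,0,20],"spin": 0},{"jaw": 87,"delta_pos": [0,0,0],"spin": 0},{"jaw": 87,"delta_pos": [0,0,0],"spin": 0},{"jaw": 87,"delta_pos": [0,0,0],"spin": 0},{"jaw": 87,"delta_pos": [0,0,0],"spin": 0},{"jaw": 87,"delta_pos": [0,0,0],"spin": 0}]}}

```text
time: 4.15
position: [0.4437, -0.2151, 0.2431]
tcp_rot: [0.0, 0.707, 0.707, 0.0]
ft_force: [0.1, -0.4, -1.0]
width: 0.087
finger_force: 0.0
```

```bash
python3 - <<'E'
from h import *
K,M=cam("wrist"); im=eyes.read_camera("wrist")[:,:,::-1].copy(); cv2.imwrite("pics/w2.png",im); np.save("w2M.npy",M)
print(np.round(proj(K,M,(.634,-.019,.09))))
plan((.4435,-.215,.03),90,8)
E
```

```text
[505. -24.]
from [ 0.4437 -0.2151  0.243 ] yaw 89.95 tilt z [ 8.e-04  1.e-04 -1.e+00] dyaw 0.05 j [-0.47 -0.01  0.84  1.81  0.01  1.34  0.37] t 4.2 F [0.2 0.  0. ]
[ 0.  -0.  26.6] -0.01
[ 0.  -0.  26.6] -0.01
[ 0.  -0.  26.6] -0.01
[ 0.  -0.  26.6] -0.01
[ 0.  -0.  26.6] -0.01
[ 0.  -0.  26.6] -0.01
[ 0.  -0.  26.6] -0.01
[ 0.  -0.  26.6] -0.01
```

View pics/w2.png

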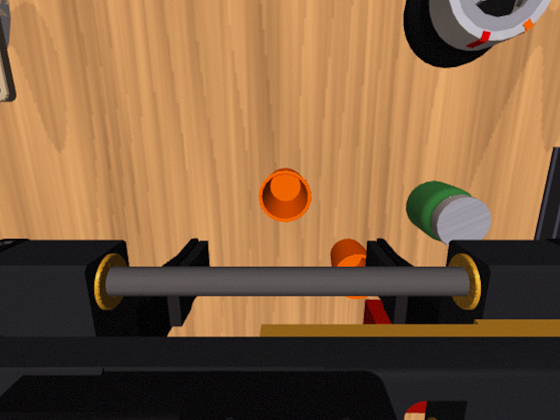

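The wrist view shows the target cup rim at about (285,195), centred between the fingers. The other cup is at (350,262) and the jar at (450,215). I'll check the rim's position numerically.

```bash
python3 - <<'E'
from h import *
K,_=cam("wrist"); M=np.load("w2M.npy"); im=cv2.imread("pics/w2.png")
m=cv2.inRange(cv2.cvtColor(im,cv2.COLOR_BGR2HSV)[150:235,240:330],(5,150,60),(20,255,255))
c=max(cv2.findContours(m,0,1)[0],key=cv2.contourArea); e=cv2.fitEllipse(cv2.convexHull(c)); px=np.array(e[0])+[240,150]
print(px,e[1],ray(K,M,px,.07))
E
```

```text
[284.48105621 195.10651779] (53.039520263671875, 54.89733123779297) [ 0.44201587 -0.21644161  0.07      ]
```

Call:
{"api": "apply_moves", "payload": {"series": [{"jaw": 87,"delta_pos": [-1,-1,40],"spin": 0},{"jaw": 87,"delta_pos": [0,0,40],"spin": 0},{"jaw": 87,"delta_pos": [0,0,40],"spin": 0},{"jaw": 87,"delta_pos": [0,0,35],"spin": 0},{"jaw": 87,"delta_pos": [0,0,30],"spin": 0},{"jaw": 87,"delta_pos": [0,0,18],"spin": 0},{"jaw": 87,"delta_pos": [0,0,10],"spin": 0},{"jaw": 87,"delta_pos": [0,0,0],"spin": 0}]}}

```text
time: 5.0
position: [0.4419, -0.2159, 0.0288]
tcp_rot: [-0.001, 0.707, 0.707, -0.001]
ft_force: [0.3, -1.4, 1.2]
width: 0.0873
finger_force: 0.0
```

Call:
{"api": "apply_moves", "payload": {"series": [{"jaw": 40,"delta_pos": [0,0,0],"spin": 0},{"jaw": 40,"delta_pos": [0,0,0],"spin": 0},{"jaw": 40,"delta_pos": [0,0,0],"spin": 0},{"jaw": 40,"delta_pos": [0,0,0],"spin": 0},{"jaw": 40,"delta_pos": [0,0,0],"spin": 0},{"jaw": 40,"delta_pos": [0,0,0],"spin": 0},{"jaw": 40,"delta_pos": [0,0,0],"spin": 0},{"jaw": 40,"delta_pos": [0,0,0],"spin": 0}], "newtons": 10}}

```text
time: 5.8
position: [0.4425, -0.2161, 0.0297]
tcp_rot: [0.0, 0.708, 0.707, 0.0]
ft_force: [-1.4, 0.8, 5.5]
width: 0.0562
finger_force: 10.0
```

```bash
python3 - <<'E'
from h import *
o=readout.get_obs(); print(o['width'],o['finger_force'])
plan((.444,-.215,.20),90,4); 
E
```

```text
0.05621813434584671 9.968697749545257
from [ 0.4425 -0.2161  0.0297] yaw 89.93 tilt z [ 3.e-04  1.e-04 -1.e+00] dyaw 0.07 j [-0.34  0.32  0.8   2.04 -0.3   0.89  0.62] t 5.8 F [-1.4  0.8  5.5]
[  0.3   0.4 -42.6] -0.02
[  0.3   0.4 -42.6] -0.02
[  0.3   0.4 -42.6] -0.02
[  0.3   0.4 -42.6] -0.02
```

Call:
{"api": "apply_moves", "payload": {"series": [{"jaw": 40,"delta_pos": [0,0,-15],"spin": 0},{"jaw": 40,"delta_pos": [0,0,-30],"spin": 0},{"jaw": 40,"delta_pos": [0,0,-40],"spin": 0},{"jaw": 40,"delta_pos": [0,0,-45],"spin": 0},{"jaw": 40,"delta_pos": [0,0,-40],"spin": 0},{"jaw": 40,"delta_pos": [20,12,0],"spin": 0},{"jaw": 40,"delta_pos": [35,22,0],"spin": 0},{"jaw": 40,"delta_pos": [38,24,0],"spin": 0}]}}

```text
time: 6.6
position: [0.5008, -0.1229, 0.2009]
tcp_rot: [0.0, 0.708, 0.706, 0.001]
ft_force: [-0.2, -0.6, -0.6]
width: 0.0558
finger_force: 10.0
```

Call:
{"api": "apply_moves", "payload": {"series": [{"jaw": 40,"delta_pos": [38,24,0],"spin": 0},{"jaw": 40,"delta_pos": [38,24,0],"spin": 0},{"jaw": 40,"delta_pos": [38,24,0],"spin": 0},{"jaw": 40,"delta_pos": [38,24,0],"spin": 0},{"jaw": 40,"delta_pos": [34,21,0],"spin": 0},{"jaw": 40,"delta_pos": [20,12,0],"spin": 0},{"jaw": 40,"delta_pos": [10,6,0],"spin": 0},{"jaw": 40,"delta_pos": [0,0,0],"spin": 0}]}}

```text
time: 7.4
position: [0.6358, 0.0937, 0.1996]
tcp_rot: [0.0, 0.707, 0.707, -0.0]
ft_force: [0.1, -0.4, -0.8]
width: 0.0559
finger_force: 10.0
```

```bash
python3 - <<'E'
from h import *
o=readout.get_obs(); print(o['width'],o['finger_force'])
plan((.6355,.093,.0315),90,8)
K,M=cam("top"); im=eyes.read_camera("top")[:,:,::-1].copy(); cv2.imwrite("pics/t2.png",im)
E
```

```text
0.05589864523779121 9.993775629188448
from [0.6358 0.0937 0.1996] yaw 90.03 tilt z [-3.e-04 -7.e-04 -1.e+00] dyaw -0.03 j [-0.71  0.44  0.67  1.47 -0.27  1.33 -0.02] t 7.4 F [ 0.1 -0.4 -0.8]
[-0.1 -0.  21. ] 0.0
[-0.1 -0.  21. ] 0.0
[-0.1 -0.  21. ] 0.0
[-0.1 -0.  21. ] 0.0
[-0.1 -0.  21. ] 0.0
[-0.1 -0.  21. ] 0.0
[-0.1 -0.  21. ] 0.0
[-0.1 -0.  21. ] 0.0
```

Call:
{"api": "apply_moves", "payload": {"series": [{"jaw": 40,"delta_pos": [0,0,30],"spin": 0},{"jaw": 40,"delta_pos": [0,0,40],"spin": 0},{"jaw": 40,"delta_pos": [0,0,40],"spin": 0},{"jaw": 40,"delta_pos": [0,0,30],"spin": 0},{"jaw": 40,"delta_pos": [0,0,15],"spin": 0},{"jaw": 40,"delta_pos": [0,0,8],"spin": 0},{"jaw": 40,"delta_pos": [0,0,5],"spin": 0},{"jaw": 40,"delta_pos": [0,0,0],"spin": 0}]}}

```text
time: 8.25
position: [0.6362, 0.0925, 0.0324]
tcp_rot: [0.0, 0.708, 0.707, 0.001]
ft_force: [0.6, -0.7, -0.7]
width: 0.0556
finger_force: 10.0
```

Call:
{"api": "apply_moves", "payload": {"series": [{"jaw": 40,"delta_pos": [0,0,1],"spin": 0},{"jaw": 40,"delta_pos": [0,0,1],"spin": 0},{"jaw": 40,"delta_pos": [0,0,0],"spin": 0},{"jaw": 40,"delta_pos": [0,0,0],"spin": 0},{"jaw": 40,"delta_pos": [0,0,0],"spin": 0},{"jaw": 40,"delta_pos": [0,0,0],"spin": 0},{"jaw": 40,"delta_pos": [0,0,0],"spin": 0},{"jaw": 40,"delta_pos": [0,0,0],"spin": 0}]}}

```text
time: 9.05
position: [0.6359, 0.0928, 0.0298]
tcp_rot: [0.0, 0.707, 0.707, 0.0]
ft_force: [-1.6, 1.1, 3.9]
width: 0.0554
finger_force: 10.0
```

Call:
{"api": "apply_moves", "payload": {"series": [{"jaw": 87,"delta_pos": [0,0,0],"spin": 0},{"jaw": 87,"delta_pos": [0,0,0],"spin": 0},{"jaw": 87,"delta_pos": [0,0,0],"spin": 0},{"jaw": 87,"delta_pos": [0,0,0],"spin": 0},{"jaw": 87,"delta_pos": [0,0,0],"spin": 0},{"jaw": 87,"delta_pos": [0,0,-10],"spin": 0},{"jaw": 87,"delta_pos": [0,0,-20],"spin": 0},{"jaw": 87,"delta_pos": [0,0,-30],"spin": 0}]}}

```text
time: 9.85
position: [0.6348, 0.0926, 0.0896]
tcp_rot: [-0.001, 0.707, 0.707, -0.001]
ft_force: [0.7, 1.0, 0.1]
width: 0.087
finger_force: 0.0
```

Call:
{"api": "apply_moves", "payload": {"series": [{"jaw": 87,"delta_pos": [0,0,-40],"spin": 0},{"jaw": 87,"delta_pos": [0,0,-45],"spin": 0},{"jaw": 87,"delta_pos": [0,0,-45],"spin": 0},{"jaw": 87,"delta_pos": [-40,0,-30],"spin": 0},{"jaw": 87,"delta_pos": [-45,0,0],"spin": 0},{"jaw": 87,"delta_pos": [-45,0,0],"spin": 0},{"jaw": 87,"delta_pos": [-45,0,0],"spin": 0},{"jaw": 87,"delta_pos": [-25,0,0],"spin": 0}]}}

```text
time: 10.65
position: [0.6346, -0.1122, 0.2508]
tcp_rot: [0.001, 0.709, 0.705, -0.0]
ft_force: [0.1, -1.7, -0.4]
width: 0.0869
finger_force: 0.0
```

Call:
{"api": "apply_moves", "payload": {"series": [{"jaw": 87,"delta_pos": [0,0,0],"spin": 0},{"jaw": 87,"delta_pos": [0,0,0],"spin": 0},{"jaw": 87,"delta_pos": [0,0,0],"spin": 0},{"jaw": 87,"delta_pos": [0,0,0],"spin": 0},{"jaw": 87,"delta_pos": [0,0,0],"spin": 0},{"jaw": 87,"delta_pos": [0,0,0],"spin": 0},{"jaw": 87,"delta_pos": [0,0,0],"spin": 0},{"jaw": 87,"delta_pos": [0,0,0],"spin": 0}]}}

```text
time: 11.45
position: [0.6355, -0.1071, 0.2495]
tcp_rot: [-0.0, 0.707, 0.707, 0.0]
ft_force: [-0.1, -0.4, -0.0]
width: 0.087
finger_force: 0.0
```

```bash
python3 - <<'E'
from h import *
K,M=cam("wrist"); im=eyes.read_camera("wrist")[:,:,::-1].copy(); cv2.imwrite("pics/w3.png",im); np.save("w3M.npy",M)
print(np.round(proj(K,M,(.634,-.019,.09))),np.round(proj(K,M,(.636,.093,.07))),np.round(proj(K,M,(.637,.205,.085))),readout.get_obs()['position'])
E
```

```text
[284. 108.] [286. -15.] [ 287. -183.] [ 0.63551223 -0.10715786  0.24949938]
```

View pics/w3.png

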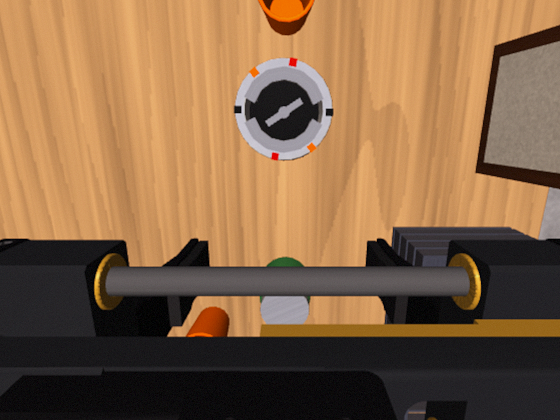

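The wrist view shows the grinder rim centred at about (284,109), with black notch marks at (238,110) and (330,112). The cup stands upright at (286,5). Next I measure the mouth's centre and axis.

```bash
python3 - <<'E'
from h import *
K,_=cam("wrist"); M=np.load("w3M.npy"); im=cv2.imread("pics/w3.png"); hsv=cv2.cvtColor(im,cv2.COLOR_BGR2HSV)
x0,y0=225,45
h=hsv[y0:170,x0:345]
m=cv2.inRange(h,(0,0,150),(180,70,255))
c=max(cv2.findContours(m,0,1)[0],key=cv2.contourArea); e=cv2.fitEllipse(cv2.convexHull(c)); px=np.array(e[0])+[x0,y0]
g=ray(K,M,px,.09); print("rim",px,e[1],g)
def marks(m,nm):
    n,_,st,ce=cv2.connectedComponentsWithStats(m)
    for s,cc in zip(st[1:],ce[1:]):
        if s[4]<12: continue
        w=ray(K,M,cc+[x0,y0],.09); d=(w-g)[:2]; r=np.hypot(*d)
        if .036<r<.052: print(nm,s[4],np.round(cc+[x0,y0],1),np.round(w,4),"r",round(r,4),"ang",round(np.degrees(np.arctan2(d[1],d[0])),2))
marks(cv2.inRange(h,(0,0,0),(180,255,90)),"black"); marks(cv2.inRange(h,(0,150,120),(4,255,255)),"red"); marks(cv2.inRange(h,(6,150,120),(20,255,255)),"orange")
E
```

```text
rim [283.242939   108.42076111] (97.28912353515625, 101.8182144165039) [ 0.63295938 -0.01928631  0.09      ]
black 48 [237.1 109.1] [ 0.588  -0.0198  0.09  ] r 0.045 ang -179.38
black 49 [329. 112.] [ 0.6776 -0.0227  0.09  ] r 0.0448 ang -4.4
red 50 [292.5  61.7] [0.6419 0.0226 0.09  ] r 0.0428 ang 77.93
red 41 [274.5 155.9] [ 0.6239 -0.065   0.09  ] r 0.0467 ang -101.2
orange 61 [253.4  71.2] [0.6049 0.0143 0.09  ] r 0.0438 ang 129.87
orange 55 [311.4 147.6] [ 0.6611 -0.0568  0.09  ] r 0.0469 ang -53.2
```

All three mark pairs agree: the mouth centre is (.6329,-.0212) and the grinder's x axis is at about -1.7°. The top camera gave (.634,-.019). I'll grip the lid at yaw 204, insert at yaw about 178, then twist to about 128.

```bash
python3 -c "
from h import *
plan((.4405,.2704,.24),204.06,16)"
```

```text
from [ 0.6355 -0.1072  0.2495] yaw 89.95 tilt z [-0.e+00  1.e-04 -1.e+00] dyaw 114.11 j [-0.43  0.43  0.74  1.4  -0.29  1.42  0.3 ] t 11.5 F [-0.2 -0.2  0.4]
[ 23.6 -12.2   0.6] -7.13
[24.9 -9.2  0.6] -7.13
[25.9 -6.   0.6] -7.13
[26.4 -2.8  0.6] -7.13
[26.6  0.5  0.6] -7.13
[26.3  3.8  0.6] -7.13
[25.6  7.1  0.6] -7.13
[24.5 10.2  0.6] -7.13
[23.1 13.2  0.6] -7.13
[21.3 15.9  0.6] -7.13
[19.1 18.4  0.6] -7.13
[16.7 20.7  0.6] -7.13
[14.  22.6  0.6] -7.13
[11.1 24.1  0.6] -7.13
[ 8.  25.3  0.6] -7.13
[ 4.8 26.1  0.6] -7.13
```

Call:
{"api": "apply_moves", "payload": {"series": [{"jaw": 87,"delta_pos": [24,-12,0],"spin": -7.1},{"jaw": 87,"delta_pos": [25,-9,0],"spin": -7.1},{"jaw": 87,"delta_pos": [26,-6,0],"spin": -7.1},{"jaw": 87,"delta_pos": [26,-3,0],"spin": -7.1},{"jaw": 87,"delta_pos": [26,0,0],"spin": -7.1},{"jaw": 87,"delta_pos": [26,4,0],"spin": -7.1},{"jaw": 87,"delta_pos": [26,7,0],"spin": -7.1},{"jaw": 87,"delta_pos": [25,10,0],"spin": -7.1}]}}

```text
time: 12.3
position: [0.5374, 0.0823, 0.2497]
tcp_rot: [0.0, 0.284, 0.959, 0.0]
ft_force: [1.0, 0.1, -0.1]
width: 0.0874
finger_force: 0.0
```

Call:
{"api": "apply_moves", "payload": {"series": [{"jaw": 87,"delta_pos": [23,13,0],"spin": -7.1},{"jaw": 87,"delta_pos": [21,16,0],"spin": -7.1},{"jaw": 87,"delta_pos": [19,18,0],"spin": -7.1},{"jaw": 87,"delta_pos": [17,21,0],"spin": -7.1},{"jaw": 87,"delta_pos": [14,23,0],"spin": -7.1},{"jaw": 87,"delta_pos": [11,24,0],"spin": -7.1},{"jaw": 87,"delta_pos": [8,25,0],"spin": -7.1},{"jaw": 87,"delta_pos": [5,26,0],"spin": -7.6}]}}

```text
time: 13.1
position: [0.4412, 0.2712, 0.2497]
tcp_rot: [0.0, -0.211, 0.978, 0.0]
ft_force: [-0.5, 0.2, 0.6]
width: 0.0872
finger_force: 0.0
```

Call:
{"api": "apply_moves", "payload": {"series": [{"jaw": 60,"delta_pos": [0,0,10],"spin": 0},{"jaw": 60,"delta_pos": [0,0,0],"spin": 0},{"jaw": 60,"delta_pos": [0,0,0],"spin": 0},{"jaw": 60,"delta_pos": [0,0,0],"spin": 0},{"jaw": 60,"delta_pos": [0,0,0],"spin": 0},{"jaw": 60,"delta_pos": [0,0,0],"spin": 0},{"jaw": 60,"delta_pos": [0,0,0],"spin": 0},{"jaw": 60,"delta_pos": [0,0,0],"spin": 0}]}}

```text
time: 13.9
position: [0.4418, 0.2703, 0.2396]
tcp_rot: [0.0, -0.208, 0.978, 0.0]
ft_force: [0.0, -0.7, -0.5]
width: 0.0601
finger_force: 0.0
```

```bash
cat > lid.py <<'E'
from h import *
K,M=cam("wrist"); im=eyes.read_camera("wrist")[:,:,::-1].copy(); cv2.imwrite("pics/w4.png",im); np.save("w4M.npy",M)
h=cv2.cvtColor(im,cv2.COLOR_BGR2HSV); g=proj(K,M,(.4405,.2704,.022)); x0,y0=max(0,int(g[0])-65),max(0,int(g[1])-65)
hh=h[y0:y0+130,x0:x0+130]
m=cv2.inRange(hh,(105,120,60),(125,255,255)); c=max(cv2.findContours(m,0,1)[0],key=cv2.contourArea)
e=cv2.fitEllipse(cv2.convexHull(c)); px=np.array(e[0])+[x0,y0]; lid=ray(K,M,px,.022); print("lid",g,px,e[1],lid)
ys,xs=np.nonzero(cv2.inRange(hh,(0,0,190),(180,70,255))); P=np.array([ray(K,M,(x+x0,y+y0),.022)[:2] for x,y in zip(xs,ys)])
D=P-lid[:2]; r=np.hypot(*D.T); k=(r>.030)&(r<.042); s=D@[.913,.407]
a,b=P[k&(s>0)].mean(0),P[k&(s<0)].mean(0); d=a-b; print("pointers",a,b,(a+b)/2,(k&(s>0)).sum(),(k&(s<0)).sum(),"ang",np.degrees(np.arctan2(d[1],d[0])))
plan((*lid[:2],.026),204.06,8)
E
python3 lid.py
```

```text
lid [287.29912036 183.4441027 ] [286.56758118 181.5906868 ] (63.66410446166992, 64.09160614013672) [0.43877172 0.26865631 0.022     ]
pointers [0.46897681 0.28660756] [0.40932268 0.2543253 ] [0.43914975 0.27046643] 46 45 ang 28.420347228162925
from [0.4417 0.2704 0.2396] yaw -155.97 tilt z [ 0.e+00  1.e-04 -1.e+00] dyaw 0.03 j [-0.9   0.08  0.28  1.73 -0.02  1.33  1.37] t 13.95 F [-0.1  0.3  0.3]
[ 0.4 -0.  26.7] -0.0
[ 0.4 -0.  26.7] -0.0
[ 0.4 -0.  26.7] -0.0
[ 0.4 -0.  26.7] -0.0
[ 0.4 -0.  26.7] -0.0
[ 0.4 -0.  26.7] -0.0
[ 0.4 -0.  26.7] -0.0
[ 0.4 -0.  26.7] -0.0
```

View pics/w4.png

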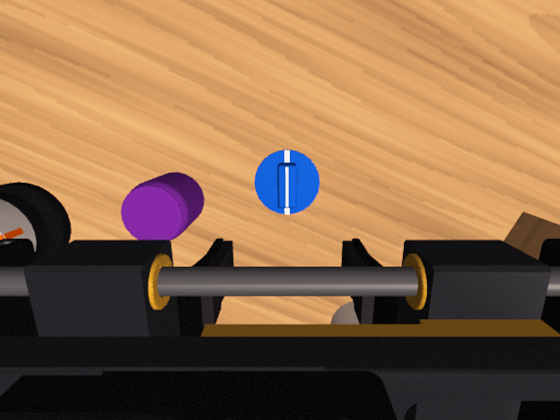

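The wrist view shows the lid centred at (287,182), pointers vertical in the image at (287,155) and (287,211), so the jaws line up with the bar. The purple can is clear at left (160,205). The two angle estimates disagree by 4°, so I check the pointer columns directly.

```bash
python3 - <<'E'
from h import *
im=cv2.imread("pics/w4.png"); K,_=cam("wrist"); M=np.load("w4M.npy")
h=cv2.cvtColor(im,cv2.COLOR_BGR2HSV); pts=[]
for a,b in ((151,161),(207,214)):
    ys,xs=np.nonzero(cv2.inRange(h[a:b,275:300],(0,0,150),(180,110,255))); print(len(xs),xs.mean()+275,ys.mean()+a,xs.min()+275,xs.max()+275)
    pts.append(ray(K,M,(xs.mean()+275,ys.mean()+a),.022))
d=pts[0]-pts[1]; print(pts,np.degrees(np.arctan2(d[1],d[0])))
E
```

```text
65 286.6923076923077 155.16923076923078 275 299
56 286.73214285714283 210.85714285714286 275 299
[array([0.40958786, 0.25587547, 0.022     ]), array([0.47246956, 0.28382691, 0.022     ])] -156.0344532517797
```

Call:
{"api": "apply_moves", "payload": {"series": [{"jaw": 60,"delta_pos": [2,0,40],"spin": 0},{"jaw": 60,"delta_pos": [0,0,40],"spin": 0},{"jaw": 60,"delta_pos": [0,0,40],"spin": 0},{"jaw": 60,"delta_pos": [0,0,35],"spin": 0},{"jaw": 60,"delta_pos": [0,0,30],"spin": 0},{"jaw": 60,"delta_pos": [0,0,18],"spin": 0},{"jaw": 60,"delta_pos": [0,0,10],"spin": 0},{"jaw": 60,"delta_pos": [0,0,0],"spin": 0}]}}

```text
time: 14.75
position: [0.4394, 0.2692, 0.0257]
tcp_rot: [-0.001, -0.208, 0.978, -0.0]
ft_force: [-0.7, 0.4, -0.2]
width: 0.0598
finger_force: 0.0
```

Call:
{"api": "apply_moves", "payload": {"series": [{"jaw": 10,"delta_pos": [0,0,0],"spin": 0},{"jaw": 10,"delta_pos": [0,0,0],"spin": 0},{"jaw": 10,"delta_pos": [0,0,0],"spin": 0},{"jaw": 10,"delta_pos": [0,0,0],"spin": 0},{"jaw": 10,"delta_pos": [0,0,0],"spin": 0},{"jaw": 10,"delta_pos": [0,0,0],"spin": 0},{"jaw": 10,"delta_pos": [0,0,0],"spin": 0},{"jaw": 10,"delta_pos": [0,0,0],"spin": 0}], "newtons": 40}}

```text
time: 15.55
position: [0.44, 0.2697, 0.0267]
tcp_rot: [0.0, -0.208, 0.978, 0.0]
ft_force: [-0.6, -0.2, 4.1]
width: 0.0216
finger_force: 40.0
```

Call:
{"api": "apply_moves", "payload": {"series": [{"jaw": 10,"delta_pos": [0,0,-15],"spin": 0},{"jaw": 10,"delta_pos": [0,0,-30],"spin": 0},{"jaw": 10,"delta_pos": [0,0,-40],"spin": 0},{"jaw": 10,"delta_pos": [0,0,-45],"spin": 0},{"jaw": 10,"delta_pos": [0,0,-45],"spin": 0},{"jaw": 10,"delta_pos": [0,0,-15],"spin": 0},{"jaw": 10,"delta_pos": [0,0,0],"spin": 0},{"jaw": 10,"delta_pos": [0,0,0],"spin": 0}]}}

```text
time: 16.35
position: [0.4394, 0.2694, 0.2153]
tcp_rot: [-0.001, -0.208, 0.978, -0.0]
ft_force: [0.1, 0.2, -2.6]
width: 0.0221
finger_force: 40.0
```

```bash
python3 - <<'E'
from h import *
plan((.6333,-.0205,.216),178.3,12)
K,M=cam("wrist"); cv2.imwrite("pics/w5.png",eyes.read_camera("wrist")[:,:,::-1])
E
```

```text
from [0.4394 0.2694 0.2153] yaw -155.95 tilt z [-1.1e-03 -7.0e-04 -1.0e+00] dyaw -25.75 j [-0.91  0.09  0.29  1.77 -0.03  1.29  1.38] t 16.35 F [ 0.1  0.2 -2.6]
[ -4.9 -28.6  -0.1] 2.15
[ -6.  -28.4  -0.1] 2.15
[ -7.  -28.2  -0.1] 2.15
[ -8.1 -27.9  -0.1] 2.15
[ -9.1 -27.6  -0.1] 2.15
[-10.2 -27.2  -0.1] 2.15
[-11.2 -26.8  -0.1] 2.15
[-12.2 -26.4  -0.1] 2.15
[-13.1 -25.9  -0.1] 2.15
[-14.1 -25.4  -0.1] 2.15
[-15.  -24.9  -0.1] 2.15
[-16.  -24.3  -0.1] 2.15
```

View pics/w5.png

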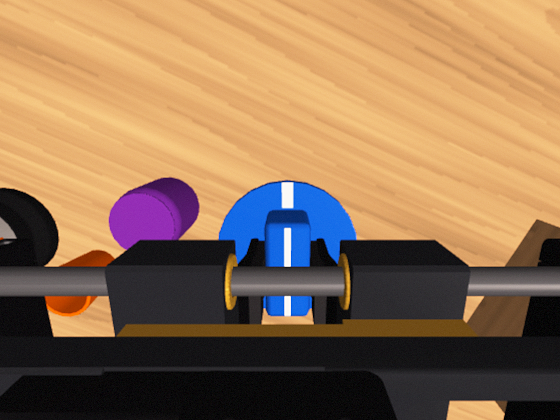

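The lid is held squarely: pointer at column 288, front disc edge at row 181, within about 1 mm of where it should be along tool x. Carry it over the mouth.

Call:
{"api": "apply_moves", "payload": {"series": [{"jaw": 10,"delta_pos": [-5,-29,0],"spin": 2.1},{"jaw": 10,"delta_pos": [-6,-28,0],"spin": 2.1},{"jaw": 10,"delta_pos": [-7,-28,0],"spin": 2.1},{"jaw": 10,"delta_pos": [-8,-28,0],"spin": 2.1},{"jaw": 10,"delta_pos": [-9,-28,0],"spin": 2.1},{"jaw": 10,"delta_pos": [-10,-27,0],"spin": 2.1},{"jaw": 10,"delta_pos": [-11,-27,0],"spin": 2.1},{"jaw": 10,"delta_pos": [-12,-26,0],"spin": 2.2}]}}

```text
time: 17.2
position: [0.5687, 0.0755, 0.2144]
tcp_rot: [-0.002, -0.061, 0.998, -0.001]
ft_force: [0.5, 0.1, -1.7]
width: 0.0219
finger_force: 40.0
```

Call:
{"api": "apply_moves", "payload": {"series": [{"jaw": 10,"delta_pos": [-13,-26,0],"spin": 2.2},{"jaw": 10,"delta_pos": [-14,-25,0],"spin": 2.2},{"jaw": 10,"delta_pos": [-15,-25,0],"spin": 2.2},{"jaw": 10,"delta_pos": [-16,-24,0],"spin": 2.2},{"jaw": 10,"delta_pos": [0,0,0],"spin": 0},{"jaw": 10,"delta_pos": [0,0,20],"spin": 0},{"jaw": 10,"delta_pos": [0,0,20],"spin": 0},{"jaw": 10,"delta_pos": [0,0,20],"spin": 0}]}}

```text
time: 18.0
position: [0.6326, -0.0188, 0.1538]
tcp_rot: [-0.001, 0.014, 1.0, -0.0]
ft_force: [-0.5, 0.1, -1.8]
width: 0.0215
finger_force: 40.0
```

Call:
{"api": "apply_moves", "payload": {"series": [{"jaw": 10,"delta_pos": [0,0,0],"spin": 0},{"jaw": 10,"delta_pos": [0,0,0],"spin": 0},{"jaw": 10,"delta_pos": [0,0,0],"spin": 0},{"jaw": 10,"delta_pos": [0,0,0],"spin": 0},{"jaw": 10,"delta_pos": [0,0,0],"spin": 0},{"jaw": 10,"delta_pos": [0,0,0],"spin": 0},{"jaw": 10,"delta_pos": [0,0,0],"spin": 0},{"jaw": 10,"delta_pos": [0,0,0],"spin": 0}]}}

```text
time: 18.8
position: [0.6336, -0.0192, 0.1566]
tcp_rot: [0.0, 0.014, 1.0, 0.0]
ft_force: [0.6, 0.8, -1.0]
width: 0.0218
finger_force: 40.0
```

```bash
python3 - <<'E'
from h import *
plan((.6336,-.0205,.119),178.3,1)
E
```

```text
from [ 0.6336 -0.0192  0.1566] yaw 178.34 tilt z [ 1.e-04  1.e-04 -1.e+00] dyaw -0.04 j [-0.46  0.43  0.55  1.55 -0.23  1.23  1.67] t 18.8 F [ 0.6  0.8 -1. ]
[ 0.  -1.3 37.6] 0.04
```

Call:
{"api": "apply_moves", "payload": {"series": [{"jaw": 10,"delta_pos": [0,-1.3,18],"spin": 0},{"jaw": 10,"delta_pos": [0,0,16],"spin": 0},{"jaw": 10,"delta_pos": [0,0,3],"spin": 0},{"jaw": 10,"delta_pos": [0,0,2],"spin": 0},{"jaw": 10,"delta_pos": [0,0,2],"spin": 0},{"jaw": 10,"delta_pos": [0,0,2],"spin": 0},{"jaw": 10,"delta_pos": [0,0,0],"spin": 0},{"jaw": 10,"delta_pos": [0,0,0],"spin": 0}]}}

```text
time: 19.6
position: [0.6341, -0.0205, 0.1156]
tcp_rot: [0.001, 0.015, 1.0, 0.0]
ft_force: [-5.8, -0.3, 11.1]
width: 0.0216
finger_force: 40.0
```

Call:
{"api": "apply_moves", "payload": {"series": [{"jaw": 10,"delta_pos": [0,0,-1],"spin": 0},{"jaw": 10,"delta_pos": [0.7,0,0],"spin": 0},{"jaw": 10,"delta_pos": [0.7,0,0],"spin": 0},{"jaw": 10,"delta_pos": [0.6,0,1],"spin": 0},{"jaw": 10,"delta_pos": [0,0,0],"spin": 0},{"jaw": 10,"delta_pos": [0,0,0],"spin": 0},{"jaw": 10,"delta_pos": [0,0,0],"spin": 0},{"jaw": 10,"delta_pos": [0,0,0],"spin": 0}]}}

```text
time: 20.4
position: [0.6334, -0.0205, 0.1159]
tcp_rot: [0.002, 0.015, 1.0, 0.0]
ft_force: [-0.5, 0.2, 10.1]
width: 0.0217
finger_force: 40.0
```

```bash
python3 - <<'E'
from h import *
plan((.6336,-.0205,.1136),178.3,1); print(readout.get_obs()['torque'])
E
```

```text
from [ 0.6334 -0.0205  0.1159] yaw 178.34 tilt z [ 4.5e-03  5.0e-04 -1.0e+00] dyaw -0.04 j [-0.45  0.46  0.54  1.6  -0.25  1.15  1.69] t 20.4 F [-0.5  0.2 10.1]
[-0.2  0.   2.3] 0.04
[ 0.08262132  0.11921826 -0.00799908]
```

Call:
{"api": "apply_moves", "payload": {"series": [{"jaw": 10,"delta_pos": [0,-0.5,0],"spin": 0},{"jaw": 10,"delta_pos": [0,-0.5,0],"spin": 0},{"jaw": 10,"delta_pos": [0,-0.5,0],"spin": 0},{"jaw": 10,"delta_pos": [0,0,0],"spin": 0},{"jaw": 10,"delta_pos": [-0.5,0,0],"spin": 0},{"jaw": 10,"delta_pos": [-0.5,0,0],"spin": 0},{"jaw": 10,"delta_pos": [0,0,0],"spin": 0},{"jaw": 10,"delta_pos": [0,0,0],"spin": 0}]}}

```text
time: 21.2
position: [0.6328, -0.0221, 0.1138]
tcp_rot: [0.0, 0.014, 1.0, -0.0]
ft_force: [0.0, -1.2, -0.1]
width: 0.0217
finger_force: 40.0
```

```bash
python3 - <<'E'
from h import *
plan((.6336,-.0205,.1136),178.3,1); print(readout.get_obs()['torque'])
E
```

```text
from [ 0.6328 -0.0221  0.1138] yaw 178.34 tilt z [ 7.e-04 -1.e-04 -1.e+00] dyaw -0.04 j [-0.45  0.46  0.54  1.59 -0.25  1.15  1.69] t 21.2 F [ 0.  -1.2 -0.1]
[-0.8  1.6  0.2] 0.04
[-0.01909798 -0.00349914  0.00566593]
```

It dropped into the mouth with no contact force. I'll continue down.

Call:
{"api": "apply_moves", "payload": {"series": [{"jaw": 10,"delta_pos": [0,0,2],"spin": 0},{"jaw": 10,"delta_pos": [0,0,2],"spin": 0},{"jaw": 10,"delta_pos": [0,0,2],"spin": 0},{"jaw": 10,"delta_pos": [0,0,2],"spin": 0},{"jaw": 10,"delta_pos": [0,0,2],"spin": 0},{"jaw": 10,"delta_pos": [0,0,2],"spin": 0},{"jaw": 10,"delta_pos": [0,0,1],"spin": 0},{"jaw": 10,"delta_pos": [0,0,0],"spin": 0}]}}

```text
time: 22.0
position: [0.6325, -0.0219, 0.1008]
tcp_rot: [-0.0, 0.014, 1.0, 0.0]
ft_force: [-1.2, 0.1, 2.7]
width: 0.0217
finger_force: 40.0
```

```bash
python3 - <<'E'
from h import *
plan((.6336,-.0205,.1),178.3,1); print(readout.get_obs()['torque'])
E
```

```text
from [ 0.6325 -0.0219  0.1008] yaw 178.34 tilt z [-1.e-04  4.e-04 -1.e+00] dyaw -0.04 j [-0.44  0.48  0.53  1.61 -0.26  1.13  1.7 ] t 22.0 F [-1.2  0.1  2.7]
[-1.1  1.4  0.8] 0.04
[0.08067671 0.51690303 0.03725285]
```

Seated: TCP z is 100.8 mm against the expected 100.7. I'll firm the grip and twist clockwise (positive spin).

Call:
{"api": "apply_moves", "payload": {"series": [{"jaw": 10,"delta_pos": [0,0,0.5],"spin": 0},{"jaw": 10,"delta_pos": [0,0,0],"spin": 0},{"jaw": 10,"delta_pos": [0,0,0],"spin": 3},{"jaw": 10,"delta_pos": [0,0,0],"spin": 4},{"jaw": 10,"delta_pos": [0,0,0],"spin": 4},{"jaw": 10,"delta_pos": [0,0,0],"spin": 4},{"jaw": 10,"delta_pos": [0,0,0],"spin": 4},{"jaw": 10,"delta_pos": [0,0,0],"spin": 4}], "newtons": 55}}

```text
time: 22.8
position: [0.633, -0.0225, 0.1008]
tcp_rot: [0.001, 0.215, 0.977, -0.0]
ft_force: [-2.1, -0.4, 5.0]
width: 0.0216
finger_force: 55.0
```

```bash
python3 - <<'E'
from h import *
plan((.6325,-.0219,.1),128.3,1); print(readout.get_obs()['torque'])
E
```

```text
from [ 0.633  -0.0225  0.1008] yaw 155.18 tilt z [ 1.2e-03 -5.0e-04 -1.0e+00] dyaw -26.88 j [-0.5   0.5   0.62  1.61 -0.31  1.13  1.33] t 22.8 F [-2.1 -0.4  5. ]
[0.7 0.4 0.8] 26.88
[-0.32476125  0.47841414  0.21540611]
```

Call:
{"api": "apply_moves", "payload": {"series": [{"jaw": 10,"delta_pos": [0,0,0],"spin": 4},{"jaw": 10,"delta_pos": [0,0,0],"spin": 4},{"jaw": 10,"delta_pos": [0,0,0],"spin": 4},{"jaw": 10,"delta_pos": [0,0,0],"spin": 4},{"jaw": 10,"delta_pos": [0,0,0],"spin": 4},{"jaw": 10,"delta_pos": [0,0,0],"spin": 4},{"jaw": 10,"delta_pos": [0,0,0],"spin": 3},{"jaw": 10,"delta_pos": [0,0,0],"spin": 0}]}}

```text
time: 23.6
position: [0.6327, -0.0229, 0.1008]
tcp_rot: [0.0, 0.437, 0.9, -0.0]
ft_force: [-3.5, -2.4, 7.4]
width: 0.0217
finger_force: 55.0
```

Call:
{"api": "apply_moves", "payload": {"series": [{"jaw": 10,"delta_pos": [0,0,0],"spin": 0},{"jaw": 10,"delta_pos": [0,0,0],"spin": 0},{"jaw": 10,"delta_pos": [0,0,0],"spin": 0},{"jaw": 10,"delta_pos": [0,0,0],"spin": 0},{"jaw": 10,"delta_pos": [0,0,0],"spin": 0},{"jaw": 10,"delta_pos": [0,0,0],"spin": 0},{"jaw": 10,"delta_pos": [0,0,0],"spin": 0},{"jaw": 10,"delta_pos": [0,0,0],"spin": 0}]}}

```text
time: 24.4
position: [0.6327, -0.0228, 0.1008]
tcp_rot: [0.0, 0.436, 0.9, -0.0]
ft_force: [-3.2, -1.4, 6.0]
width: 0.0218
finger_force: 55.0
```

```bash
python3 - <<'E'
from h import *
plan((.6325,-.0219,.1),128.3,1); o=readout.get_obs(); print(o['torque'],o['finger_force'],o['width'])
w=eyes.read_camera("wrist")[:,:,::-1]; t=eyes.read_camera("top")[:,:,::-1]
a=cv2.resize(w[100:330,150:430],(400,329),interpolation=2); b=cv2.resize(t[130:270,190:390],(400,280),interpolation=2)
cv2.imwrite("pics/f.png",np.vstack([a,b])[:600])
E
```

```text
from [ 0.6327 -0.0228  0.1008] yaw 128.3 tilt z [ 7.e-04 -5.e-04 -1.e+00] dyaw -0.0 j [-0.57  0.52  0.71  1.61 -0.36  1.14  0.9 ] t 24.4 F [-3.2 -1.4  6. ]
[0.9 0.4 0.8] 0.0
[-0.42989402  0.72234995  0.03869195] 55.00017327256501 0.021776749447317143
```

View pics/f.png

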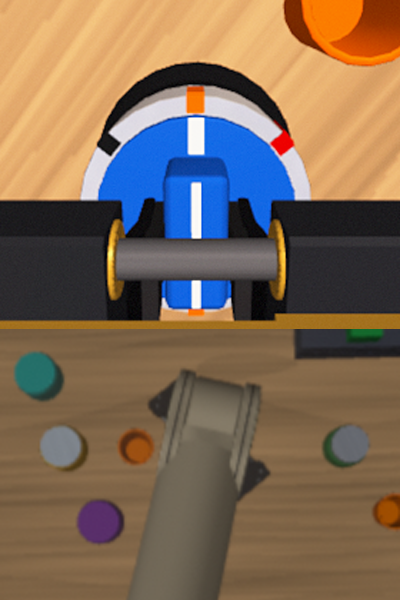

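The final view shows the lid's white pointer at (196,135) in line with the orange run mark at (196,98). The disc is seated on the rim, and the cup stands upright between the tin and the grinder. Handing in.

```bash
python3 -c "
from rig import job_done
print(job_done())"
```

```text
the job is handed in; nothing more can be done
None
```

I handed the job in at about 24.5 s with the cup standing released midway between grinder and tin, and the lid fully down and held with its pointer on the orange run mark; the hand-in returned no verdict.

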